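# Fit the spacer to the gluing jig

### The job

The gap between the two rails of the gluing jig must be held open by a spacer. Of the three upright wooden spacer blocks, find the one that fits the gap snugly, neither loose nor too thick, and slide it down between the rails, upright, about midway along them, until it stands on the jig's board, letting it down rather than dropping it. Leave it there, with the other two spacers off the jig.

Things in the scene. Friction and masses are not known exactly. Their poses are not given: they have to be found in the camera images.
- jig_gap (a point): middle of the gap of the gluing jig, on the top face of its board (10 mm above the table). The jig is fixed: a plywood board 120 x 120 x 10 mm with two pale wooden rails screwed on it, each 120 mm long, 30 mm wide, with its top 26 mm above the board. x runs along the gap and the rails (open at both ends), y across it. The gap is 40 mm wide; the rails' inner top edges are bevelled over the top 10 mm, widening the mouth to 52 mm
- spacer_thin_mid (a point): loose wooden spacer block 'thin', a plain upright block with square faces: 60 mm wide (its x axis), 22 mm thick (its y axis), 80 mm tall (z up), one of three alike but for their thickness, with a small dark plug near the top of each broad face; starts standing upright on the table. This point is its centre, 40 mm above its underside; weight about 90 to 180 g
- spacer_middle_mid (a point): loose wooden spacer block 'middle', a plain upright block with square faces: 60 mm wide (its x axis), 36 mm thick (its y axis), 80 mm tall (z up), one of three alike but for their thickness, with a small dark plug near the top of each broad face; starts standing upright on the table. This point is its centre, 40 mm above its underside; weight about 90 to 180 g
- spacer_thick_mid (a point): loose wooden spacer block 'thick', a plain upright block with square faces: 60 mm wide (its x axis), 50 mm thick (its y axis), 80 mm tall (z up), one of three alike but for their thickness, with a small dark plug near the top of each broad face; starts standing upright on the table. This point is its centre, 40 mm above its underside; weight about 90 to 180 g
Things that resemble listed ones, but are neither listed nor needed, are in the scene too. What is shaped like the part that bears spacer_thick_mid but purple is not meant.

How it is judged:
By the outcome, as a careful person would: the job done as asked, in the order asked, and still so for the second after the job is handed in, with the robot touching nothing.
It also fails if it takes over 42 s, if anything falls off the work surface, if the arm or the gripper's body presses on something with over 40 N, if the wrist force passes 120 N, or if a joint passes its speed limit or range.

### The arm

A 6-joint arm with a two-finger parallel gripper is mounted at the origin on the work surface; the furniture and walls round the work are solid. World frame = base frame: x ahead of the robot, y to its left, z up, the work surface at z = 0. Lengths are in m, angles in rad, forces in N, time in s.
With the tool pointing down it reaches from about 0.275 to 0.85 m from the base axis. Payload 19 kg.
Tool frame: the origin (TCP) lies at the very end of the fingers, on their centre line; the grasp point (between the pads) lies 19 mm behind it; z points along the fingers, y is the line along which they close (so a half turn about z gives the same grasp; the last joint's range is limited). The gripper opens to 85 mm and grips with 20 to 120 N. Pads are 22 mm wide; open, the fingers measure 114 mm over their backs; the gripper's body (76 mm by 85 mm) begins 54 mm behind the grasp point. The pads swing forward as they close: fully open they stand 13 mm farther back than shut.
Start: joints at [-1.471, 0.15, 1.437, -0, 1.554, -0.134], TCP at [0.133, -0.559, 0.231] pointing down, gripper open.
Joint ranges: [-2.8, 2.8], [-0.68, 2.1], [0.12, 2.68], [-1.39, 4.53], [0.16, 2.79], [-2.81, 2.81]. Speed limits (rad/s): [1.89, 1.89, 2.22, 3.01, 3.01, 3.01].

### API

Orientations are given as a unit quaternion [w, x, y, z].
In Python, from plant import env gives the robot as it stands.
- The arm moves only by the shell command python3 -m creep 'ROWS' [FORCE]. ROWS is JSON, a list of rows, each a list of 5 numbers: the closure, from -1 (fully open) to 1 (shut), then the shift along the tool's x, y, z in m, then the turn about the tool's z in degrees. A call has 1 to 12 rows; each row is the pose to reach, as a shift and turn from the pose commanded when the call began, along the tool's axes at that moment; what a row does not reach only later rows make up. A row lasts 1/8 s, in which the tool goes at most 62.5 mm and 10.7 degrees, less where a joint would pass 70% of its speed; a pose out of reach is approached as far as the arm can. A call with a gripper value outside its range is refused whole. The fingers move at their own pace and stop on an object; FORCE is the grip in N (left out, the last holds). Time passes only in rows, so rows that repeat a pose let the fingers close. It gives the time, the measured TCP pose, the force, the opening and the grip force at its end, in the units of the state.
- env.observe(): the state, without advancing time (a new reading comes with each control period).
- env.snapshot(name): name is "side" or "top"; returns (picture, depth): 420x560x3 uint8, red, green, blue; 420x560 float32, m along the optical axis (not along the pixel's ray), 0 where there is no reading.
- env.camera_model(name): a dict with "mtx" (3x3 intrinsics, pixels), "eye" and "rotation" of the camera in the world. Camera axes: x right, y down, z forward; pixel columns grow to the right and rows downward; lengths in m; the calibration is good to about 2 mm. A picture is of the moment at which its call begins. camera_model takes no time and is no camera call.
- env.finish_job(): hands the job in; it is judged then, once.
Trained networks look in the newest picture that a camera, given by its name, has taken for a name from the list of things; names that differ only in an ending like _2 or _b are one class to them, and where a whole thing is asked for, a point or a joint stands for the part that bears it (a point fixed in the world has none). Each returns a list of dicts, best first, with "confidence" (0 to 1); they miss things now and then, are a little off and sometimes report something else, mostly with a low value. They report only what shows in the picture. A call takes as long as a camera call. They do not tell look-alikes from the thing itself.
- env.outline_of(camera, label): "mask" (420x560 bool, what is visible of it) and "rect" ([left, top, width, height] in pixels, round what is visible of it).
The state is a dict: "clock": time; "qpos": joint angles; "joint_vel": joint speeds; "joint_torque": joint torques, N m; "tcp_pos": TCP position; "eef_rot": TCP orientation; "ft_force": force on the tool from outside, world axes, zero at the start; "ft_torque": the same for the moment, N m; "width": opening from 0.0 (shut) to 1.0 (fully open); "grasp_force": force on a finger pad.
Only numpy, scipy, OpenCV 4.12 (cv2) and the standard library are available. Lean on these libraries where they do the work, as an engineer would, in place of code of your own. Each camera call takes 0.05 s, during which the arm holds its last target. There are 200 camera calls.

## Working session

There is one attempt and no reset: what is moved stays moved. The work goes in short steps, Python scripts to look and compute and a shell command to move; the robot and the scene stay as the last step left them, time stands still between calls to the robot, and variables do not carry over. Pictures are saved under pics/ and viewed, at most 10 in all, crops included, and the job is handed in when it is done.

```bash
mkdir -p pics; python3 - <<'E'
from plant import env
import cv2,numpy as np
for n in("top","side"):
    p,d=env.snapshot(n); cv2.imwrite(f"pics/{n}0.png",p[:,:,::-1]); np.savez(f"pics/{n}0.npz",p=p,d=d)
    m=env.camera_model(n); print(n,m)
    for l in("spacer_thin_mid","spacer_middle_mid","spacer_thick_mid","jig_gap"):
        try:
            for r in env.outline_of(n,l): print(l,round(r["confidence"],2),r["rect"])
        except Exception as e: print(l,e)
s=env.observe();print({k:np.round(v,3) for k,v in s.items()})
E
```

```text
top {'mtx': array([[507.33298878,   0.        , 284.21951086],
       [  0.        , 507.33298878, 218.81651575],
       [  0.        ,   0.        ,   1.        ]]), 'eye': array([ 0.19904011, -0.03899453,  1.47111092]), 'rotation': array([-0.0530438 ,  0.70641101, -0.70398695,  0.050717  ])}
spacer_thin_mid 0.67 [176.9, 221.8, 11.2, 24.8]
spacer_middle_mid 0.73 [377.5, 218.0, 17.7, 26.3]
spacer_thick_mid 0.86 [322.1, 206.7, 28.2, 27.2]
spacer_thick_mid 0.74 [373.9, 261.9, 30.6, 26.4]
jig_gap 0.88 [249.5, 186.5, 44.9, 46.8]
side {'mtx': array([[384.19501485,   0.        , 281.8708767 ],
       [  0.        , 384.19501485, 209.56908492],
       [  0.        ,   0.        ,   1.        ]]), 'eye': array([0.36122027, 0.7829419 , 0.47699171]), 'rotation': array([ 0.01254087,  0.00263   ,  0.85591389, -0.51695959])}
spacer_thin_mid 0.94 [265.9, 268.1, 39.5, 50.5]
spacer_middle_mid 0.97 [270.5, 153.1, 23.3, 31.1]
spacer_thick_mid 0.78 [257.5, 170.2, 29.0, 35.7]
jig_gap 0.74 [223.6, 209.8, 55.6, 41.9]
{'clock': np.float64(0.5), 'qpos': array([-1.471,  0.151,  1.437, -0.   ,  1.554, -0.134]), 'joint_vel': array([ 0.001, -0.   ,  0.002, -0.   ,  0.001,  0.   ]), 'joint_torque': array([-0.0000e+00, -7.1230e+01, -5.7073e+01,  0.0000e+00,  2.0000e-03,
       -0.0000e+00]), 'tcp_pos': array([ 0.133, -0.559,  0.231]), 'eef_rot': array([-0.   ,  0.993,  0.117, -0.   ]), 'ft_force': array([-0.023,  0.197,  0.179]), 'ft_torque': array([-0.052, -0.018,  0.008]), 'grasp_force': np.float64(0.0), 'width': np.float64(1.0)}
```

View pics/top0.png

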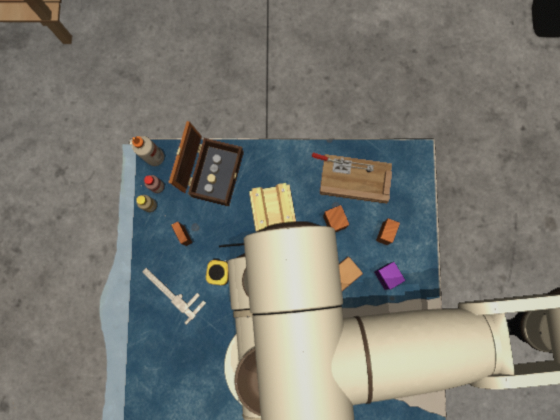

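View pics/side0.png

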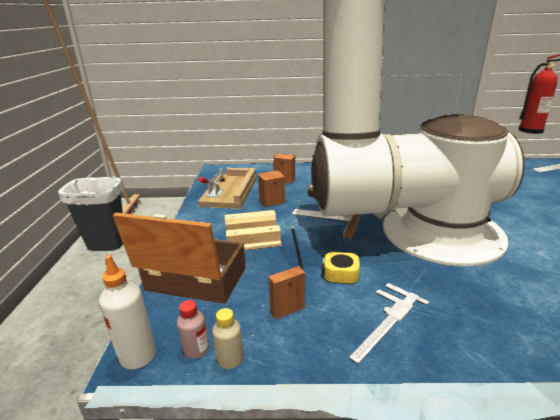

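```bash
cat > h.py <<'E'
import cv2,numpy as np
from scipy.spatial.transform import Rotation as R
from plant import env
def cloud(n,d):
    m=env.camera_model(n);K=m["mtx"];q=np.array(m["rotation"])
    v,u=np.mgrid[:d.shape[0],:d.shape[1]]
    c=np.stack([(u-K[0,2])/K[0,0]*d,(v-K[1,2])/K[1,1]*d,d],-1)
    W=c@R.from_quat(q[[1,2,3,0]]).as_matrix().T+m["eye"]; W[d==0]=np.nan
    return W
def rect(P):
    (c,s,a)=cv2.minAreaRect((P[:,:2]*1000).astype(np.float32)); return np.round(c,1),np.round(s,1),round(a,1)
E
python3 - <<'E'
from h import *
z=np.load("pics/top0.npz");W=cloud("top",z["d"]);p=z["p"]
print("table z",np.nanmedian(W[290:320,210:228,2]))
for nm,(u,v,r) in dict(thin=(181,234,18),mid=(389,231,20),thick=(337,219,20),purple=(390,275,22),orange=(348,273,18)).items():
    w=W[v-r:v+r,u-r:u+r].reshape(-1,3); k=(w[:,2]>.072)&(w[:,2]<.09); t=w[k]
    print(nm,k.sum(),np.round(np.nanmax(w[:,2]),3),rect(t) if k.sum()>5 else "",np.round(np.median(t,0),4))
w=W[180:240,244:300]; 
for lo,hi in((.03,.045),(.005,.016)):
    k=(w[...,2]>lo)&(w[...,2]<hi); print(lo,k.sum(),rect(w[k]))
a=cv2.resize(p[145:305,160:430],None,fx=2.9,fy=2.9,interpolation=cv2.INTER_CUBIC)
z2=np.load("pics/side0.npz")["p"]; b=cv2.resize(z2[140:320,200:320],None,fx=2.57,fy=2.57,interpolation=cv2.INTER_CUBIC)
cv2.imwrite("pics/topc.png",a[:,:,::-1]);cv2.imwrite("pics/sidec.png",b[:,:,::-1])
E
```

```text
table z -0.00025155402866872123
thin 175 0.087 (array([367.9, 256.3]), array([60.6, 22.2]), 27.5) [0.3671 0.2563 0.0794]
mid 288 0.09 (array([ 375.1, -326.3]), array([37. , 60.6]), 67.9) [ 0.3748 -0.3259  0.0797]
thick 378 0.699 (array([ 408.8, -180. ]), array([60.7, 50.8]), 22.0) [ 0.4102 -0.1803  0.0798]
purple 411 0.09 (array([ 251.5, -328. ]), array([60.5, 51.1]), 31.2) [ 0.251  -0.3273  0.08  ]
orange 0 0.688  [nan nan nan]
0.03 737 (array([450.5,   1. ]), array([120.6, 100.3]), 10.3)
0.005 724 (array([452.1,   3.4]), array([160.3, 161.7]), 0.9)
  return _methods._mean(a, axis=axis, dtype=dtype,
  ret = um.true_divide(
```

View pics/topc.png

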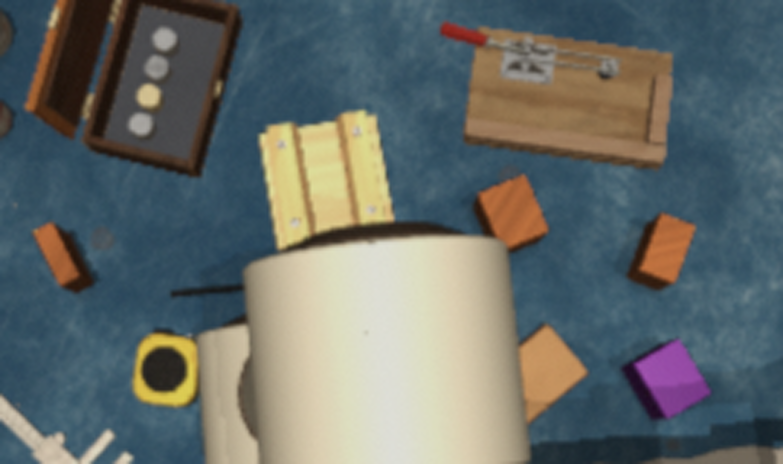

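Top view candidates: thin (180,234), middle (389,231), thick (337,219), purple look-alike (390,275), and a pale tan block half hidden by the arm (348,273). In the crop, the brown block at (389,231) has a top face of 60.6 x 37 mm at z=80 mm. That makes it "middle", the right size for the 40 mm gap. The rails measure 120.6 x 100.3 mm, which matches the jig. I'm moving above the middle block now.

```bash
python3 -m creep '[[-1,0.04,-0.024,0,9],[-1,0.09,-0.053,0.02,18],[-1,0.14,-0.082,0.04,27],[-1,0.19,-0.112,0.06,35.5],[-1,0.24,-0.141,0.08,35.5],[-1,0.29,-0.170,0.1,35.5],[-1,0.29,-0.170,0.1,35.5],[-1,0.29,-0.170,0.1,35.5],[-1,0.29,-0.170,0.1,35.5],[-1,0.29,-0.170,0.1,35.5]]' 40
python3 - <<'E'
from h import *
s=env.observe();print(s["tcp_pos"],s["eef_rot"],s["clock"])
p,d=env.snapshot("top");W=cloud("top",d);cv2.imwrite("pics/top1.png",p[:,:,::-1])
w=W[180:240,244:300]; k=(w[...,2]>.03)&(w[...,2]<.045); print(k.sum(),rect(w[k]))
p,d=env.snapshot("side");W=cloud("side",d);cv2.imwrite("pics/side1.png",p[:,:,::-1])
w=W[148:190,262:300].reshape(-1,3);k=(w[:,2]>.074)&(w[:,2]<.083)&(abs(w[:,1]+.326)<.05)&(abs(w[:,0]-.375)<.05);print("side mid",k.sum(),rect(w[k]) if k.sum()>5 else "")
w=W[205:255,218:285];k=(w[...,2]>.034)&(w[...,2]<.039);print("side rails",k.sum(),rect(w[k]))
E
```

```text
clock: 1.75
tcp_pos: [0.3754, -0.3276, 0.1316]
eef_rot: [0.0, 0.981, -0.193, 0.0]
ft_force: [0.4, 0.8, -0.0]
width: 1.0
grasp_force: 0.0
[ 0.37537227 -0.32760068  0.13160146] [ 1.32941527e-04  9.81296374e-01 -1.92502942e-01  1.63327488e-04] 1.75
763 (array([450.4,   0.8]), array([121. , 100.1]), 10.1)
side mid 117 (array([ 375.9, -320.9]), array([37.9, 60.2]), 71.4)
side rails 662 (array([448.7,  40.4]), array([128.1, 187.2]), 2.7)
```

The jig was measured again at (450.4, 0.8) mm, 10.1°. The TCP is within about 1.5 mm of the block centre and its yaw matches, so I'll descend and grip.

```bash
python3 -m creep '[[-1,0,0,0.03,0],[-1,0,0,0.06,0],[-1,0,0,0.086,0],[-1,0,0,0.086,0],[1,0,0,0.086,0],[1,0,0,0.086,0],[1,0,0,0.086,0],[1,0,0,0.086,0],[1,0,0,0.086,0],[1,0,0,0.086,0]]' 40
```

```text
clock: 3.1
tcp_pos: [0.3762, -0.3271, 0.0461]
eef_rot: [0.0, 0.981, -0.192, 0.0]
ft_force: [-0.6, 1.2, 7.1]
width: 0.414
grasp_force: 45.0
```

The opening is 0.414 x 85 = 35 mm, so this is the 36 mm block. Lifting.

```bash
python3 -m creep '[[1,0,0,-0.01,0],[1,0,0,-0.03,0],[1,0,0,-0.06,0],[1,0,0,-0.09,0],[1,0,0,-0.12,0],[1,0,0,-0.14,0],[1,0,0,-0.14,0],[1,0,0,-0.14,0]]'
python3 - <<'E'
from h import *
s=env.observe();t=s["tcp_pos"];q=s["eef_rot"];a=2*np.arctan2(q[2],q[1]);print(t,np.degrees(a),s["width"])
dx,dy=.4504-t[0],.0009-t[1]
print("tool shift",dx*np.cos(a)+dy*np.sin(a),dx*np.sin(a)-dy*np.cos(a),"turn",np.degrees(a)-10.2)
p,d=env.snapshot("top");W=cloud("top",d);m=np.load("pics/top0.npz")
E
```

```text
clock: 4.1
tcp_pos: [0.3757, -0.3265, 0.1846]
eef_rot: [-0.0, 0.981, -0.192, -0.0]
ft_force: [0.4, 0.7, -1.4]
width: 0.414
grasp_force: 44.3
[ 0.37569464 -0.32648789  0.18456112] -22.103632652330607 0.4139211968728752
tool shift -0.05397562604663583 -0.33143680239581924 turn -32.303632652330606
```

```bash
python3 -m creep '[[1,-0.003,-0.02,0,-3],[1,-0.009,-0.055,0,-7],[1,-0.016,-0.1,0,-12],[1,-0.024,-0.145,0,-17],[1,-0.031,-0.19,0,-22],[1,-0.038,-0.235,0,-27],[1,-0.046,-0.28,0,-32.3],[1,-0.051,-0.315,0,-32.3],[1,-0.054,-0.3315,0,-32.3],[1,-0.054,-0.3315,0,-32.3],[1,-0.054,-0.3315,0,-32.3],[1,-0.054,-0.3315,0,-32.3]]'
python3 - <<'E'
from h import *
s=env.observe();t=s["tcp_pos"];q=s["eef_rot"];a=2*np.arctan2(q[2],q[1]);print(t,np.degrees(a),s["width"],s["grasp_force"])
p,d=env.snapshot("side");W=cloud("side",d)
print(env.outline_of("side","spacer_middle_mid")[0]["rect"])
b=cv2.resize(p[60:270,160:440],None,fx=2.8,fy=2.8,interpolation=cv2.INTER_CUBIC);cv2.imwrite("pics/side2.png",b[:,:,::-1])
np.savez("pics/side2.npz",p=p,d=d)
E
```

```text
clock: 5.65
tcp_pos: [0.4504, 0.0002, 0.1853]
eef_rot: [-0.0, 0.996, 0.089, -0.0]
ft_force: [-0.5, 0.1, -0.7]
width: 0.421
grasp_force: 44.1
[4.50432381e-01 2.11713549e-04 1.85251530e-01] 10.169625345834435 0.4208672823495878 44.12663519382477
[232.4, 141.3, 30.7, 43.7]
```

View pics/side2.png

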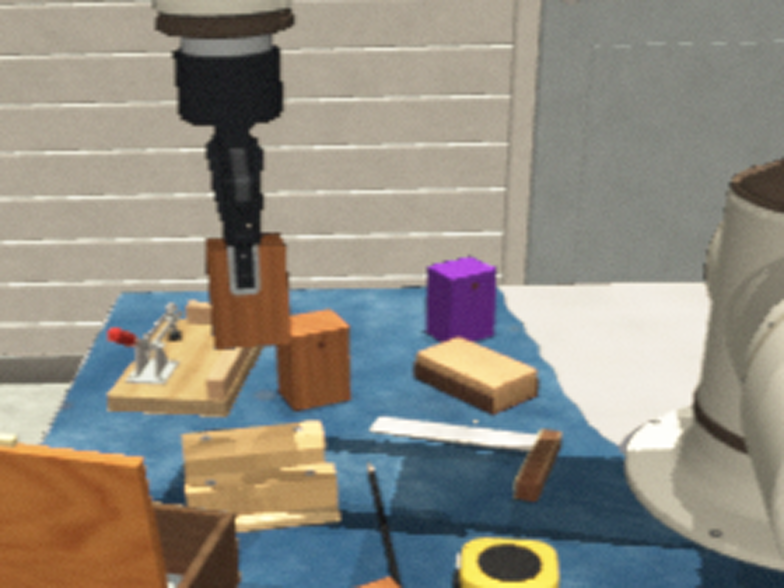

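The block hangs upright over the jig: block at crop (248,290), rails at (260,470). I'll check the alignment across the gap with the side camera's depth before lowering.

```bash
python3 - <<'E'
from h import *
z=np.load("pics/side2.npz");W=cloud("side",z["d"]);c=np.array([.4504,.0009]);a=np.radians(10.2)
L=np.stack([(W[...,0]-c[0])*np.cos(a)+(W[...,1]-c[1])*np.sin(a),-(W[...,0]-c[0])*np.sin(a)+(W[...,1]-c[1])*np.cos(a),W[...,2]],-1)*1000
k=(abs(L[...,0])<75)&(abs(L[...,1])<60)&(L[...,2]>33)&(L[...,2]<40);t=L[k]
print("rail tops local",rect(t),np.median(t[:,2]))
for s in(1,-1):
    y=t[t[:,1]*s>10];print(s,len(y),np.percentile(y[:,1],[2,98]).round(1),np.percentile(y[:,0],[2,98]).round(1))
k=(abs(L[...,0])<40)&(abs(L[...,1]-18)<8)&(L[...,2]>142)&(L[...,2]<162);f=L[k]
print("near face",k.sum(),np.median(f,0),np.percentile(f[:,0],[1,99]),np.polyfit(f[:,0],f[:,1],1),np.polyfit(f[:,2],f[:,1],1))
k=(abs(L[...,0])<28)&(abs(L[...,1]-18)<8)&(L[...,2]>110);print("bottom z",np.percentile(L[k][:,2],1))
E
```

```text
rail tops local (array([ 839.5, 3751.3]), array([106517.4, 118987.1]), 89.4) 36.15567385387036
1 358 [28.9 55.2] [-56.6  58.5]
-1 317 [-46.7 -18.8] [-56.7  57.9]
near face 240 [ -0.80784441  18.14258723 152.09672268] [-30.95516126  27.82845722] [-1.27915027e-03  1.81017899e+01] [-0.0397109  24.14115799]
bottom z 141.79597114929732
```

```bash
python3 -m creep '[[1,0,0,0.02,0],[1,0,0,0.045,0],[1,0,0,0.07,0],[1,0,0,0.088,0],[1,0,0,0.094,0],[1,0,0,0.094,0],[1,0,0,0.094,0]]'
python3 - <<'E'
from h import *
p,d=env.snapshot("side");W=cloud("side",d);np.savez("pics/side3.npz",p=p,d=d)
t=env.observe()["tcp_pos"];print(t)
c=np.array([.4504,.0009]);a=np.radians(10.2)
L=np.stack([(W[...,0]-c[0])*np.cos(a)+(W[...,1]-c[1])*np.sin(a),-(W[...,0]-c[0])*np.sin(a)+(W[...,1]-c[1])*np.cos(a),W[...,2]],-1)*1000
k=(abs(L[...,0])<30)&(abs(L[...,1])<30)&(L[...,2]>121)&(L[...,2]<130)
print("block top",k.sum(),np.percentile(L[k],[2,50,98],axis=0).round(1))
k=(abs(L[...,0])<30)&(abs(L[...,1]-18)<8)&(L[...,2]>55)&(L[...,2]<85);f=L[k];print("near face",k.sum(),np.median(f,0).round(1))
for z0,z1 in((12,24),):   # outer vertical face of near rail -> y=+50
    k=(abs(L[...,0])<55)&(abs(L[...,1]-50)<9)&(L[...,2]>z0)&(L[...,2]<z1);f=L[k];print("rail outer",k.sum(),np.median(f,0).round(1),np.polyfit(f[:,0],f[:,1],1).round(4))
b=cv2.resize(p[120:270,190:330],None,fx=4,fy=4,interpolation=cv2.INTER_CUBIC);cv2.imwrite("pics/side3.png",b[:,:,::-1])
p,d=env.snapshot("top");b=cv2.resize(p[160:280,210:350],None,fx=4,fy=4,interpolation=cv2.INTER_CUBIC);cv2.imwrite("pics/top3.png",b[:,:,::-1])
E
```

```text
clock: 6.62
tcp_pos: [0.451, 0.0005, 0.0921]
eef_rot: [0.0, 0.996, 0.089, 0.001]
ft_force: [-0.7, -0.5, -1.0]
width: 0.414
grasp_force: 44.2
[0.45099156 0.00058226 0.09203991]
block top 148 [[-28.5 -18.6 121.4]
 [  0.9  12.1 126.1]
 [ 28.5  29.  128.5]]
near face 309 [-0.2 18.2 70.2]
rail outer 194 [-10.1  53.2  18.9] [-5.50000e-03  5.30977e+01]
```

View pics/side3.png

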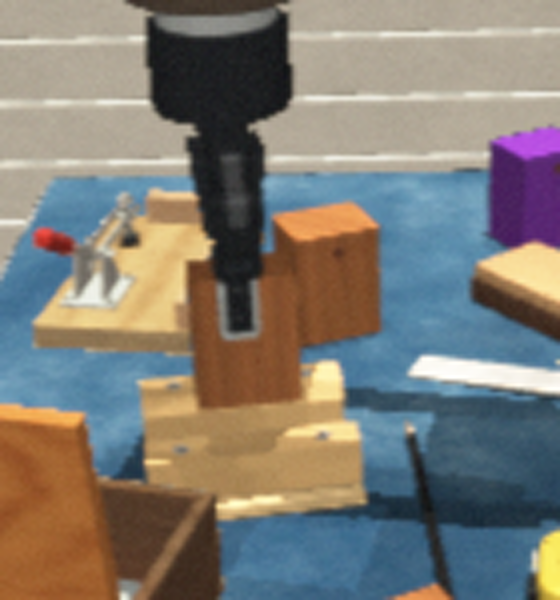

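Relative to the block's face, the side camera puts the rail's outer face at +35 mm. It should be +32 mm if centred, so the gap lies about 3 mm further along +y, and the rail-top edges agree. I'll shift 2.5 mm and ease it down, watching the force.

```bash
python3 -m creep '[[1,0,-0.0025,0,0],[1,0,-0.0025,0,0],[1,0,-0.0025,0.006,0],[1,0,-0.0025,0.011,0],[1,0,-0.0025,0.015,0],[1,0,-0.0025,0.015,0],[1,0,-0.0025,0.015,0]]'
```

```text
clock: 7.6
tcp_pos: [0.4502, 0.0031, 0.0764]
eef_rot: [-0.0, 0.996, 0.089, 0.0]
ft_force: [-0.3, 0.3, -1.0]
width: 0.412
grasp_force: 44.2
```

```bash
python3 -m creep '[[1,0,0,0.003,0],[1,0,0,0.006,0],[1,0,0,0.006,0],[1,0,0,0.006,0]]'
```

```text
clock: 8.1
tcp_pos: [0.4502, 0.0032, 0.0703]
eef_rot: [-0.0, 0.996, 0.089, 0.0]
ft_force: [-0.0, -0.2, -1.5]
width: 0.418
grasp_force: 44.2
```

Bottom at about 24 mm, below the bevel, and there is no lateral force, so it's in the gap. Continuing down.

```bash
python3 -m creep '[[1,0,0,0.003,0],[1,0,0,0.006,0],[1,0,0,0.009,0],[1,0,0,0.011,0],[1,0,0,0.0125,0],[1,0,0,0.0125,0],[1,0,0,0.0125,0]]'
```

```text
clock: 8.98
tcp_pos: [0.4502, 0.0032, 0.0579]
eef_rot: [-0.0, 0.996, 0.089, 0.0]
ft_force: [-0.4, -0.1, -1.8]
width: 0.412
grasp_force: 44.2
```

```bash
python3 -m creep '[[1,0,0,0.001,0],[1,0,0,0.0018,0],[1,0,0,0.0018,0],[1,0,0,0.0018,0]]'
```

```text
clock: 9.48
tcp_pos: [0.4502, 0.0032, 0.0561]
eef_rot: [-0.0, 0.996, 0.089, 0.0]
ft_force: [-1.3, -0.3, 3.3]
width: 0.415
grasp_force: 44.5
```

It's touching the board: fz went from -1.8 to +3.3 N, and z is where the block length predicts. I'll press 0.3 mm more, release, then back straight up.

```bash
python3 -m creep '[[1,0,0,0.0003,0],[1,0,0,0.0003,0],[0.1,0,0,0.0003,0],[-0.3,0,0,0.0003,0],[-1,0,0,0.0003,0],[-1,0,0,0.0003,0],[-1,0,0,0.0003,0],[-1,0,0,0.0003,0]]'
python3 -m creep '[[-1,0,0,-0.01,0],[-1,0,0,-0.03,0],[-1,0,0,-0.06,0],[-1,0,0,-0.1,0],[-1,0,0,-0.14,0],[-1,0,0,-0.18,0],[-1,0,0,-0.18,0],[-1,0,0,-0.18,0]]'
python3 - <<'E'
from h import *
p,d=env.snapshot("side");W=cloud("side",d)
c=np.array([.4504,.0009]);a=np.radians(10.2)
L=np.stack([(W[...,0]-c[0])*np.cos(a)+(W[...,1]-c[1])*np.sin(a),-(W[...,0]-c[0])*np.sin(a)+(W[...,1]-c[1])*np.cos(a),W[...,2]],-1)*1000
k=(abs(L[...,0])<35)&(abs(L[...,1]-20)<9)&(L[...,2]>45)&(L[...,2]<85);f=L[k];print("near face",k.sum(),np.median(f,0).round(1),np.percentile(f[:,0],[1,99]).round(1),np.polyfit(f[:,2],f[:,1],1).round(3))
k=(abs(L[...,0])<30)&(abs(L[...,1])<20)&(L[...,2]>80)&(L[...,2]<100);print("top z",np.median(L[k][:,2]))
b=cv2.resize(p[120:270,190:330],None,fx=4,fy=4,interpolation=cv2.INTER_CUBIC);cv2.imwrite("pics/side4.png",b[:,:,::-1])
E
```

```text
clock: 10.48
tcp_pos: [0.4502, 0.0032, 0.0557]
eef_rot: [-0.0, 0.996, 0.089, -0.0]
ft_force: [0.4, -0.4, -0.5]
width: 1.0
grasp_force: 0.0
clock: 11.48
tcp_pos: [0.4499, 0.0032, 0.2355]
eef_rot: [-0.0, 0.996, 0.089, -0.0]
ft_force: [-0.1, 0.2, -0.1]
width: 1.001
grasp_force: 0.0
near face 409 [-0.1 21.4 65.2] [-29.6  28.8] [6.0000e-03 2.0977e+01]
top z 90.24962281452457
```

View pics/side4.png

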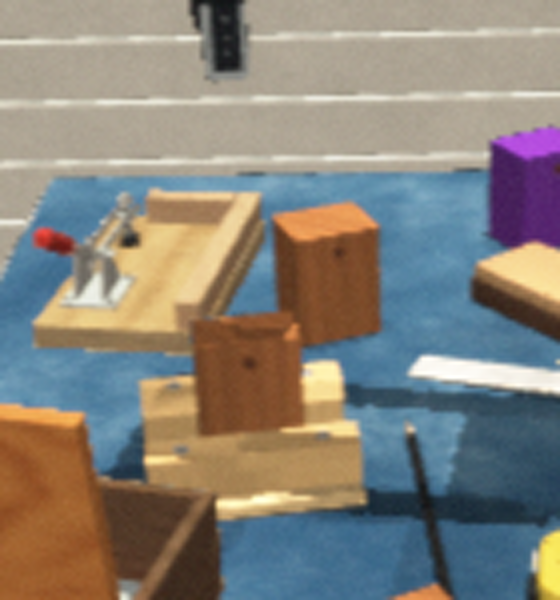

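The block at crop (247,375) stands upright between the rails, midway along them, with its top at 90 mm (80 mm block on the 10 mm board). The gripper is clear and the other spacers are off the jig.

```bash
python3 -c "
from plant import env
print(env.finish_job())"
```

```text
the job is handed in; nothing more can be done
None
```

The 36 mm "middle" spacer stands upright on the board, midway between the rails; it was lowered into place, the other two were left off the jig, and the job was handed in at about 11.5 s.

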